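Press the relay modules home and shut the control box

TASK

In the small control box on the sloping stand, press the three plug-in relay modules down one after another, from the one nearest to the robot to the farthest one, with the closed fingertips: firmly (over 12 N) for about half a second each, until it is felt to be fully home, but without so much force that it cracks. Then swing the clear lid shut over them and press it firmly in the same way so that it is fully closed. Leave the things lying around undisturbed.

Things in the scene. Friction and masses are not known exactly. Their poses are not given: they have to be found in the camera images.
- tray: grey open tray of a control box, 180 mm (x) by 216 (y), walls 60 high, 4 thick, fixed on a stand. Origin: centre of its floor. x points up the 35 degree slope (low side to the robot's right), y level, roughly to the robot, z out of the floor, 35 degrees from vertical. The open lid on the high side overhangs the modules, so the tool must come in tilted, along -z of the tray.
- module_near: nearest to the robot (+y), of three alike grey plug-in modules in the tray, 100 mm long up the slope (x), 46 wide (y). Origin: centre of its flat top; axes as the tray's. Slides only along z, friction 5 to 7 N. Home, its top is 30 to 45 mm above the tray floor, as the unseen socket seat has it; it starts 0 to 10 mm above that. 13 to 30 N proves it home; over 60 N, also in a knock, cracks it.
- module_middle: middle one, of three alike grey plug-in modules in the tray, 100 mm long up the slope (x), 46 wide (y). Origin: centre of its flat top; axes as the tray's. Slides only along z, friction 5 to 7 N. Home, its top is 30 to 45 mm above the tray floor, as the unseen socket seat has it; it starts 0 to 10 mm above that. 13 to 30 N proves it home; over 60 N, also in a knock, cracks it.
- module_far: farthest from the robot (-y), of three alike grey plug-in modules in the tray, 100 mm long up the slope (x), 46 wide (y). Origin: centre of its flat top; axes as the tray's. Slides only along z, friction 5 to 7 N. Home, its top is 30 to 45 mm above the tray floor, as the unseen socket seat has it; it starts 0 to 10 mm above that. 13 to 30 N proves it home; over 60 N, also in a knock, cracks it.
- lid: flat lid, clear window in a grey frame, 190 x 216 x 8 mm. Origin: middle of the hinge line (tray x +90, z 60 mm), on its inner face. It runs 190 mm along its own -x; outer face at its z +8 mm (window +6). Shut: axes parallel to the tray's. Starts open 1.45 to 1.6 rad about y (stop at 1.6). Stiff hinge: stays where left, about 4 N at the free edge moves it. Keep pushes below 60 N.
- screwdriver: bystander: screwdriver 190 mm long lying on the table beside the stand; origin under its middle
- plug: bystander: round industrial plug, 64 mm across, 100 mm high, standing on the table beside the stand; origin at the centre of its foot
- carton: bystander: small cardboard carton 80 x 60 x 45 mm on the table beside the stand; origin at the centre of its underside

How it is judged:
By the outcome, as a careful person would: the job done as asked, in the order asked, and still so for the second after the job is handed in, with the robot touching nothing.
It also fails if it takes over 72 s, if anything falls off the work surface, if the arm or the gripper's body presses on something with over 40 N, if the wrist force passes 120 N, or if a joint passes its speed limit or range.

ROBOT

A 7-joint arm with a two-finger parallel gripper is mounted at the origin on the work surface. World frame = base frame: x ahead of the robot, y to its left, z up, the work surface at z = 0. Lengths are in mm, angles in rad, forces in N, time in s.
With the tool pointing down it reaches from about 400 to 850 mm from the base axis. Payload 4.4 kg.
Tool frame: the origin (TCP) lies at the very end of the fingers, on their centre line; the grasp point (between the pads) lies 19 mm behind it (r.grip_depth is the distance from the TCP to the grasp point, in mm); z points along the fingers, y is the line along which they close (so a half turn about z gives the same grasp; the last joint's range is limited). The gripper opens to 94 mm and grips with 3 to 60 N. Pads are 16 mm wide; open, the fingers measure 119 mm over their backs; the gripper's body (75 mm by 177 mm) begins 78 mm behind the grasp point.
Start: joints at [-0.066, 0.628, 0.038, 1.517, -0.027, 0.996, -0.02], TCP at [650.014, 0.028, 205.478] pointing down, gripper open.
Joint ranges: [-3.06, 3.06], [-0.37, 2.12], [-1.25, 1.32], [0.18, 2.47], [-1.1, 4.24], [0.23, 1.98], [-2.94, 2.94]. Speed limits (rad/s): [2.57, 2.57, 3.14, 3.14, 3.14, 3.14, 3.14].

INTERFACE

Orientations are given as a rotation vector (axis times angle).
In Python, from cell import r gives the robot as it stands. The module is installed in compiled form; this text tells all that it offers.
- The arm moves only by the shell command python3 -m crank 'ROWS'. ROWS is a JSON object of lists of equal length, an entry for each row: "slide": the shift along the tool's x, y, z in m, a list of three; "angular": the turn, a rotation vector about the tool's x, y, z in units of 5 degrees (1.0 is 5 degrees), a list of three; "grip": the finger opening in m, from 0 to 0.094. In form: {"slide": [[dx, dy, dz], ...], "angular": [[wx, wy, wz], ...], "grip": [grip, ...]}. A call has 1 to 12 rows; each row is the pose to reach, as a shift and turn from the pose commanded when the call began, along the tool's axes at that moment; what a row does not reach only later rows make up. A row lasts 1/12 s, in which the tool goes at most 41.7 mm and 7.16 degrees, less where a joint would pass 70% of its speed; a pose out of reach is approached as far as the arm can. A call with a gripper value outside its range is refused whole. The fingers move at their own pace and stop on an object; the grip force is fixed at half the most. Time passes only in rows, so rows that repeat a pose let the fingers close. It gives the time, the measured TCP pose, the force, the opening and the grip force at its end, in the units of the state.
- r.get_state(): the state, without advancing time (a new reading comes with each control period).
- r.capture(name): name is "scene" or "side" or "wrist"; returns (picture, depth): 420x560x3 uint8, red, green, blue; 420x560 float32, mm along the optical axis (not along the pixel's ray), 0 where there is no reading.
- r.camera_info(name): a dict with "mtx" (3x3 intrinsics, pixels), "R" (3x3) and "t" (3): a world point X has camera coordinates R X + t. Camera axes: x right, y down, z forward; pixel columns grow to the right and rows downward; lengths in mm; the calibration is good to about 2 mm. A picture is of the moment at which its call begins: read the wrist's pose just before it. camera_info takes no time and is no camera call; for the wrist camera it gives the pose at the moment of the call.
- r.hand_in(): hands the job in; it is judged then, once.
The state is a dict: "clock": time; "joint_pos": joint angles; "qvel": joint speeds; "joint_efforts": joint torques, N m; "ee_pos": TCP position; "eef_rot": TCP orientation; "contact_force": force on the tool from outside, world axes, zero at the start; "wrist_torque": the same for the moment, N m; "grip_width": finger opening in mm; "gripper_force": force on a finger pad.
Only numpy, scipy, OpenCV 4.12 (cv2) and the standard library are available. Lean on these libraries where they do the work, as an engineer would, in place of code of your own. Each camera call takes 0.05 s, during which the arm holds its last target. There are 200 camera calls.

## Working session

There is one attempt and no reset: what is moved stays moved. The work goes in short steps, Python scripts to look and compute and a shell command to move; the robot and the scene stay as the last step left them, time stands still between calls to the robot, and variables do not carry over. Pictures are saved under pics/ and viewed, at most 10 in all, crops included, and the job is handed in when it is done.

```bash
ls; mkdir -p pics; python3 - <<'E'
from cell import r
import cv2, numpy as np
print(r.get_state())
ims=[]
for n in ("scene","side"):
    p,d=r.capture(n); ci=r.camera_info(n); np.savez(f"pics/{n}.npz",p=p,d=d,**{k:np.array(ci[k]) for k in("mtx","R","t")})
    cv2.imwrite(f"pics/{n}.png",cv2.cvtColor(p,cv2.COLOR_RGB2BGR)); print(n,(-np.array(ci["R"]).T@ci["t"]).round(), np.array(ci["R"])[2].round(2),(d>0).mean())
E
```

```text
pics
{'clock': 0.0, 'joint_pos': array([-0.06582423,  0.62930779,  0.03845264,  1.51832091, -0.02695185,
        0.99627912, -0.0200115 ]), 'qvel': array([-0.00174376, -0.00112036,  0.00170964, -0.00029833, -0.00062623,
        0.00134279,  0.00111629]), 'joint_efforts': array([ 1.05774864e-04, -5.49729431e+01,  1.14371493e+00, -1.86633307e+01,
       -5.21096285e-02,  2.37884105e-02,  1.36332897e-04]), 'ee_pos': array([6.49365682e+02, 2.41536891e-02, 2.04594227e+02]), 'eef_rot': array([-2.22054187e+00, -2.22061151e+00,  2.06869608e-03]), 'contact_force': array([ 0.50071013, -0.13933098, -0.56142556]), 'wrist_torque': array([ 0.01894465, -0.01541427, -0.00034035]), 'gripper_force': 0.0, 'grip_width': 93.87104672197879}
scene [1393.  103.  785.] [-0.77 -0.06 -0.63] 0.9958588435374149
side [ 173. -404.  593.] [ 0.58  0.55 -0.6 ] 0.9960246598639456
```

View pics/scene.png

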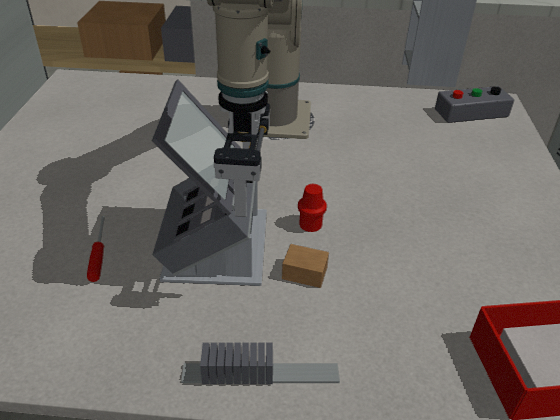

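View pics/side.png

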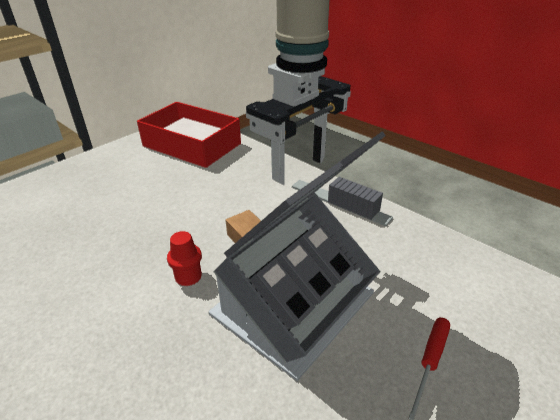

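The scene view shows the stand with the open lid at (160–265, 85–280), and the plug, carton and screwdriver around it. The side view shows the three modules, near to far, at about (285,290), (308,268) and (330,250). The low edge of the tray faces lower right.

```bash
cat > h.py <<'E'
import numpy as np, cv2
def cloud(f):
    z=np.load(f); K,R,t,d=z["mtx"],z["R"],z["t"].ravel(),z["d"].astype(float)
    v,u=np.mgrid[:420,:560]
    c=np.stack([(u-K[0,2])/K[0,0]*d,(v-K[1,2])/K[1,1]*d,d],-1)
    W=(c-t)@R; W[d==0]=np.nan
    return z["p"],W
E
python3 - <<'E'
from h import *
p,W=cloud("pics/side.npz")
# normals from local differences
B=cv2.blur(W,(3,3))
dx=np.roll(B,-2,1)-np.roll(B,2,1); dy=np.roll(B,-2,0)-np.roll(B,2,0)
n=np.cross(dy,dx); n/=np.linalg.norm(n,axis=-1,keepdims=True)
n[n[...,2]<0]*=-1
for u,v in [(275,275),(298,304),(298,255),(319,282),(318,238),(340,265),(252,266),(225,270),(300,355),(375,270),(310,200),(250,255),(380,135),(330,180),(270,310)]:
    print(u,v,p[v,u],W[v,u].round(1),n[v,u].round(2))
m=(n[...,2]>.75)&(n[...,2]<.88)&(n[...,1]<-.4); 
m[:190]=0;m[:,:200]=0;m[:,395:]=0
a=np.radians(35)
nn=n[m]; print(m.sum(), np.median(nn,0))
N=np.median(nn,0);N/=np.linalg.norm(N)
h=W[m]@N; hh,e=np.histogram(h,bins=np.arange(h.min(),h.max(),2)); 
print([(round(a),b) for a,b in zip(e,hh) if b>20])
big=cv2.resize(cv2.cvtColor(p,cv2.COLOR_RGB2BGR)[180:380,200:400],(600,600),interpolation=cv2.INTER_CUBIC)
cv2.imwrite("pics/sidecrop.png",big)
E
```

```text
275 275 [136 131 125] [497.6 -82.7 119.9] [nan nan nan]
298 304 [ 8 10 10] [ 499.4 -129.1   87.5] [nan nan nan]
298 255 [141 137 131] [554.5 -80.4 121.2] [nan nan nan]
319 282 [13 12 12] [ 554.2 -126.2   91. ] [nan nan nan]
318 238 [139 135 129] [608.3 -78.8 122.3] [nan nan nan]
340 265 [14 14 12] [ 610.1 -127.    88.9] [nan nan nan]
252 266 [ 95 101  99] [499.6 -27.8 101.1] [nan nan nan]
225 270 [60 63 63] [441.4 -32.  138.1] [nan nan nan]
300 355 [61 63 63] [ 448.7 -177.8   59.5] [nan nan nan]
375 270 [64 65 68] [ 660.7 -167.1   66.6] [nan nan nan]
310 200 [61 64 64] [652.2 -23.2 151.9] [nan nan nan]
250 255 [ 94 100  94] [508.7 -14.1 110.9] [nan nan nan]
380 135 [60 62 62] [ 653.1 -142.8  322. ] [nan nan nan]
330 180 [201 200 190] [ 9.211e+02  1.271e+02 -9.000e-01] [nan nan nan]
270 310 [70 73 74] [ 447.2 -120.6  113.2] [nan nan nan]
0 [nan nan nan]
  return _methods._mean(a, axis=axis, dtype=dtype,
  ret = um.true_divide(
Traceback (most recent call last):
ValueError: zero-size array to reduction operation minimum which has no identity
```

```bash
python3 - <<'E'
from h import *
p,W=cloud("pics/side.npz")
sub=p[180:380,200:400]; cv2.imwrite("pics/sidecrop.png",cv2.resize(cv2.cvtColor(sub,cv2.COLOR_RGB2BGR),(600,600),interpolation=cv2.INTER_CUBIC))
hsv=cv2.cvtColor(p,cv2.COLOR_RGB2GRAY)
for name,m in (("black",(hsv<30)),("light",(hsv>115)&(hsv<150)&(np.indices(hsv.shape)[0]>215))):
    m=m.astype(np.uint8); m[:, :255]=0; m[:,355:]=0; m[:220]=0; m[325:]=0
    k,l,s,c=cv2.connectedComponentsWithStats(m)
    for i in range(1,k):
        if s[i,4]>60:
            q=W[l==i]; q=q[~np.isnan(q[:,0])]; md=np.median(q,0)
            print(name,s[i],q.mean(0).round(1)); 
# patch normals via SVD on windows
def patch(u,v,w=4):
    q=W[v-w:v+w+1,u-w:u+w+1].reshape(-1,3); q=q[~np.isnan(q[:,0])]; c=q.mean(0); U,S,V=np.linalg.svd(q-c); n=V[2]*np.sign(V[2][2]); return c.round(1),n.round(3),(S[2]/len(q)**.5).round(2)
for uv in [(275,275),(298,304),(298,255),(319,282),(318,238),(340,265)]: print(uv,*patch(*uv))
E
```

```text
black [330 253  20  23 238] [ 610.1 -125.9   91.1]
black [309 272  22  24 278] [ 554.1 -127.4   89.1]
black [286 292  24  26 326] [ 498.1 -129.6   88.4]
light [309 229  18  18 185] [607.5 -78.6 124.3]
light [287 246  20  20 214] [551.4 -80.2 122.5]
light [263 265  22  22 252] [495.4 -82.4 121.4]
(275, 275) [497.  -83.3 120.8] [ 0.083 -0.55   0.831] 0.9
(298, 304) [ 498.8 -129.6   88.4] [ 0.069 -0.589  0.805] 0.92
(298, 255) [553.9 -80.9 122. ] [ 0.052 -0.597  0.801] 1.0
(319, 282) [ 554.8 -126.    90.3] [ 0.073 -0.58   0.812] 0.91
(318, 238) [607.2 -79.6 123.5] [ 0.029 -0.562  0.827] 0.95
(340, 265) [ 609.3 -127.5   89.9] [ 0.022 -0.571  0.821] 1.05
```

View pics/sidecrop.png

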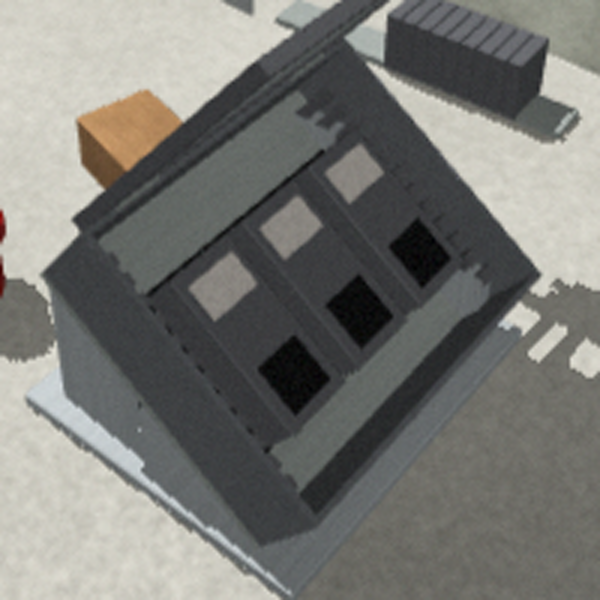

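The crop shows the labels, black blocks and floor strips of the three modules clearly, at crop (222,285), (290,225) and (355,172) for the labels. Next I compute the tray frame and the heights.

```bash
cat >> h.py <<'E'
from scipy.spatial.transform import Rotation as Rot
def frame(yaw,a=np.radians(35)):
    h=np.array([-np.sin(yaw),np.cos(yaw),0]); ey=np.array([-np.cos(yaw),-np.sin(yaw),0])
    ex=np.cos(a)*h+np.array([0,0,np.sin(a)]); return np.stack([ex,ey,np.cross(ex,ey)],1)
E
python3 - <<'E'
from h import *
p,W=cloud("pics/side.npz"); g=cv2.cvtColor(p,cv2.COLOR_RGB2GRAY)
ref=np.array([553,-104,106.])
for yaw in (0.03,0.05,0.07):
    F=frame(yaw); T=(W-ref)@F
    print("yaw",yaw)
    for n,(u,v) in dict(fl_hi1=(257,262),fl_hi2=(275,245),fl_hi3=(292,225),fl_lo1=(303,327),fl_lo2=(325,308),fl_lo3=(350,285),l1=(275,275),l2=(298,255),l3=(318,238),b1=(298,304),b2=(319,282),b3=(340,265)).items():
        q=T[v-3:v+4,u-3:u+4].reshape(-1,3); print(n,np.nanmedian(q,0).round(1),end=' ')
    print()
F=frame(.05);T=(W-ref)@F
ok=(T[...,2]>18)&(T[...,2]<45)&(np.abs(T[...,0])<105)&(np.abs(T[...,1])<120)
# highest z values = rim: histogram
roi=np.zeros(g.shape,bool); roi[190:375,200:395]=1
k=roi&(np.abs(T[...,0])<110)&(np.abs(T[...,1])<125)&(T[...,2]>-60)&(T[...,2]<60)
h,e=np.histogram(T[k][:,2],np.arange(-60,60,3)); print(list(zip(e[:-1].astype(int),h)))
for z0 in (12,15,18,21): 
    s=T[k&(T[...,2]>z0)&(T[...,2]<z0+3)]; print(z0,len(s),np.percentile(s,[1,5,50,95,99],axis=0).round(0).tolist())
# lid: dark pixels above
L=roi&False; L[125:230,200:390]=1
m=L&(T[...,2]>50)&(T[...,2]<300)&(T[...,0]>30)&(T[...,0]<150)&(np.abs(T[...,1])<125)&(T[...,2]>60)
q=T[m]; print(len(q)); 
for a in range(60,260,20):
    s=q[(q[:,2]>a)&(q[:,2]<a+20)]
    if len(s): print(a,len(s),np.percentile(s[:,0],[5,50,95]).round(1),s[:,1].min().round(),s[:,1].max().round())
E
```

```text
yaw 0.03
fl_hi1 [ 61.   39.4 -47.6] fl_hi2 [ 65.5 -10.  -48.4] fl_hi3 [ 75.6 -66.  -49.5] fl_lo1 [-68.5  46.  -47.9] fl_lo2 [-72.1 -10.8 -48.9] fl_lo3 [-75.  -84.2 -49.3] l1 [26.8 54.8 -0.7] l2 [28.  -2.  -0.1] l3 [ 28.7 -55.6   1.1] b1 [-29.7  54.8  -0.3] b2 [-26.9  -1.3  -0.2] b3 [-29.9 -55.8   1.3] 
yaw 0.05
fl_hi1 [ 61.7  37.9 -48.1] fl_hi2 [ 65.3 -11.7 -48.3] fl_hi3 [ 74.5 -67.9 -48.7] fl_lo1 [-67.8  46.6 -48.5] fl_lo2 [-72.2 -10.2 -48.7] fl_lo3 [-76.3 -83.5 -48.3] l1 [27.7 54.4 -1.3] l2 [28.  -2.4 -0.1] l3 [ 27.7 -56.1   1.7] b1 [-28.8  55.2  -0.9] b2 [-26.9  -0.8  -0.2] b3 [-30.8 -55.2   1.9] 
yaw 0.07
fl_hi1 [ 62.3  36.4 -48.5] fl_hi2 [ 65.1 -13.2 -48.2] fl_hi3 [ 73.4 -69.6 -48. ] fl_lo1 [-67.   47.3 -49. ] fl_lo2 [-72.4  -9.7 -48.6] fl_lo3 [-77.6 -82.8 -47.4] l1 [28.5 53.9 -1.9] l2 [27.9 -2.8 -0.1] l3 [ 26.8 -56.5   2.4] b1 [-28.   55.7  -1.5] b2 [-26.9  -0.4  -0.1] b3 [-31.7 -54.6   2.5] 
[(np.int64(-60), np.int64(27)), (np.int64(-57), np.int64(54)), (np.int64(-54), np.int64(154)), (np.int64(-51), np.int64(2024)), (np.int64(-48), np.int64(1526)), (np.int64(-45), np.int64(49
[... 1064 characters left out ...]
 12.0], [25.0, 65.0, 13.0], [93.0, 108.0, 14.0], [94.0, 109.0, 15.0]]
15 20 [[92.0, -64.0, 15.0], [92.0, -58.0, 15.0], [94.0, 79.0, 16.0], [100.0, 109.0, 18.0], [100.0, 109.0, 18.0]]
18 9 [[93.0, 6.0, 18.0], [93.0, 9.0, 18.0], [94.0, 108.0, 20.0], [99.0, 109.0, 21.0], [100.0, 109.0, 21.0]]
21 12 [[93.0, -83.0, 21.0], [93.0, -79.0, 21.0], [93.0, 92.0, 23.0], [99.0, 109.0, 24.0], [100.0, 109.0, 24.0]]
1295
60 38 [91.  92.4 93.2] -102.0 41.0
80 41 [89.6 91.3 91.9] -103.0 38.0
100 54 [88.6 90.3 95. ] -103.0 109.0
120 84 [87.1 89.6 94.2] -102.0 109.0
140 84 [85.9 88.7 93.5] -100.0 109.0
160 80 [84.8 88.1 92.6] -99.0 109.0
180 138 [83.3 84.5 90.9] -108.0 109.0
200 776 [83.5 87.1 90.8] -108.0 109.0
```

```bash
cat >> h.py <<'E'
F=frame(0.05); O=np.array([553,-104,106.])+F@np.array([4,1,-48.4])   # tray origin
Rt=np.stack([F[:,0],-F[:,1],-F[:,2]],1)                        # tool pressing along -z tray
def tilt(a): return F@Rot.from_euler('y',a,degrees=True).as_matrix()@F.T@Rt   # extra tilt about tray y
def go(s,pt,R=Rt):
    R0=Rot.from_rotvec(s["eef_rot"]).as_matrix()
    print("slide",((R0.T@(O+F@np.array(pt,float)-s["ee_pos"]))/1000).round(4),"ang",(np.degrees(Rot.from_matrix(R0.T@R).as_rotvec())/5).round(2))
def tray(s): return (F.T@(s["ee_pos"]-O)).round(1),(F.T@s["contact_force"]).round(1),round(s["clock"],2)
E
python3 -m crank '{"slide":[[0,0,-0.04],[0,0,-0.08],[0,0,-0.12],[0,0,-0.16],[0,0,-0.20],[0,0,-0.23],[-0.04,0,-0.24],[-0.08,0,-0.24],[-0.12,0,-0.24],[-0.16,0,-0.24],[-0.20,0,-0.24],[-0.24,0,-0.24]],"angular":[[0,0,0],[0,0,0],[0,0,0],[0,0,0],[0,0,0],[0,0,0],[0,0,0],[0,0,0],[0,0,0],[0,0,0],[0,0,0],[0,0,0]],"grip":[0,0,0,0,0,0,0,0,0,0,0,0]}'
python3 -m crank '{"slide":[[-0.04,0,0],[-0.08,0,0]],"angular":[[0,0,0],[0,0,0]],"grip":[0,0]}'
python3 - <<'E'
from h import *; from cell import r
s=r.get_state(); print(O,s["joint_pos"].round(2)); go(s,(-15,55,300))
E
```

```text
clock: 1.1
ee_pos: [649.5, -241.7, 445.1]
eef_rot: [-2.221, -2.221, 0.0]
contact_force: [1.7, -0.6, 0.1]
grip_width: 17.3
gripper_force: 0.0
clock: 1.27
ee_pos: [649.5, -321.7, 445.1]
eef_rot: [-2.221, -2.221, 0.0]
contact_force: [1.4, 0.3, 0.6]
grip_width: 4.1
gripper_force: 0.0
[550.45001089 -73.05106053  68.6473468 ] [ 0.39  0.67  0.09  0.79 -0.06  1.69  0.45]
slide [ 0.0617 -0.1447  0.1395] ang [ 0.17  6.99 -0.56]
```

```bash
python3 -m crank '{"slide":[[0,-0.02,0],[0,-0.04,0.02],[0.01,-0.06,0.04],[0.02,-0.09,0.07],[0.03,-0.11,0.10],[0.05,-0.13,0.12],[0.0615,-0.1445,0.1395],[0.0615,-0.1445,0.1395],[0.0615,-0.1445,0.1395]],"angular":[[0,1,0],[0,2,-0.1],[0.05,3,-0.2],[0.1,4,-0.3],[0.1,5,-0.4],[0.15,6,-0.5],[0.17,7,-0.56],[0.17,7,-0.56],[0.17,7,-0.56]],"grip":[0,0,0,0,0,0,0,0,0]}'
python3 - <<'E'
from h import *; from cell import r
s=r.get_state(); print(tray(s),s["joint_pos"].round(2)); go(s,(-15,55,110))
ci=r.camera_info("wrist"); p,d=r.capture("wrist"); np.savez("pics/w.npz",p=p,d=d,**{k:np.array(ci[k]) for k in("mtx","R","t")})
cv2.imwrite("pics/w.png",cv2.cvtColor(p,cv2.COLOR_RGB2BGR)); p,W=cloud("pics/w.npz"); T=(W-O)@F
g=cv2.cvtColor(p,cv2.COLOR_RGB2GRAY)
k=(np.abs(T[...,0])<120)&(np.abs(T[...,1])<125)&(T[...,2]<75)&(T[...,2]>-10)
for nm,m in (("dark",(g<35)),("light",(g>100)&(g<160)&(T[...,2]>25))):
    n,l,st,_=cv2.connectedComponentsWithStats((m&k).astype(np.uint8))
    for i in range(1,n):
        if st[i,4]>150: print(nm,st[i],np.nanmedian(T[l==i],0).round(1))
rim=T[k&(T[...,2]>57)&(T[...,2]<63)]; print(len(rim),np.percentile(rim,[1,50,99],axis=0).round(1).tolist())
E
```

```text
clock: 2.02
ee_pos: [504.8, -259.4, 304.7]
eef_rot: [-1.822, -1.909, -0.573]
contact_force: [1.2, 0.8, 0.8]
grip_width: 0.4
gripper_force: 0.0
(array([-15.1,  54.9, 298.8]), array([ 1.1, -1.3,  0.3]), 2.02) [ 0.75  0.68 -0.08  1.31 -0.39  1.58  0.8 ]
slide [-0.     -0.      0.1888] ang [-0.01 -0.01 -0.04]
dark [341 140  10  69 406] [ -2.  -36.   15.5]
dark [272 189  22  21 453] [-34.2  54.   49.3]
dark [313 189  22  21 444] [-33.9  -2.4  50.4]
dark [354 189  22  21 450] [-33.8 -58.5  52.8]
light [271 149  24  15 358] [24.3 53.2 49.4]
light [313 149  24  15 357] [24.2 -2.6 50.5]
light [355 148  25  16 368] [ 24.1 -58.7  52.9]
1724 [[-89.8, -111.0, 57.2], [5.1, -26.3, 61.9], [89.2, 104.8, 63.0]]
```

View pics/w.png

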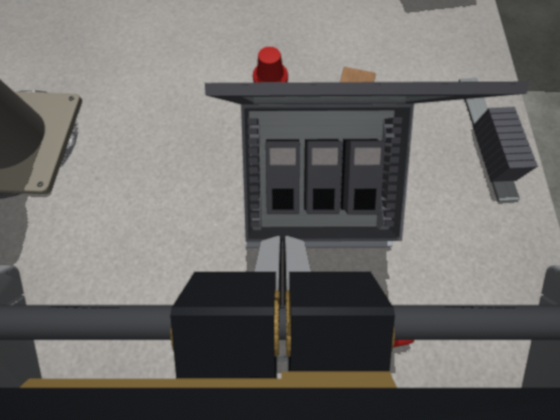

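The wrist view shows the three modules at (284,175), (324,175) and (365,175). Its positions agree with the side view within about 3 mm, and the tops step up toward the far one. I go in to the near module.

```bash
python3 -m crank '{"slide":[[0,0,0.04],[0,0,0.08],[0,0,0.12],[0,0,0.16],[0,0,0.19],[0,0,0.215],[0,0,0.23],[0,0,0.236],[0,0,0.24],[0,0,0.24]],"angular":[[0,0,0],[0,0,0],[0,0,0],[0,0,0],[0,0,0],[0,0,0],[0,0,0],[0,0,0],[0,0,0],[0,0,0]],"grip":[0,0,0,0,0,0,0,0,0,0]}' >/dev/null
cat > st.py <<'E'
from h import *; from cell import r
print(*tray(r.get_state()))
E
python3 st.py
python3 -m crank '{"slide":[[0,0,0.002],[0,0,0.004],[0,0,0.006],[0,0,0.008]],"angular":[[0,0,0],[0,0,0],[0,0,0],[0,0,0]],"grip":[0,0,0,0]}' >/dev/null; python3 st.py
python3 -m crank '{"slide":[[0,0,0.001],[0,0,0.002],[0,0,0.003]],"angular":[[0,0,0],[0,0,0],[0,0,0]],"grip":[0,0,0]}' >/dev/null; python3 st.py
```

```text
[-13.3  52.2  60.2] [ 0.1 -0.7  1. ] 2.9
[-14.1  53.8  51.8] [-0.3  0.  -0.5] 3.23
[-13.8  54.1  48.6] [1.3 1.3 4.3] 3.48
```

Contact at about 48.6 mm. I press on in steps.

```bash
for i in 1 2 3; do python3 -m crank '{"slide":[[0,0,0.001],[0,0,0.002]],"angular":[[0,0,0],[0,0,0]],"grip":[0,0]}' >/dev/null; python3 st.py; done
```

```text
[-13.8  54.1  46.7] [1.7 1.3 4.2] 3.65
[-13.8  54.1  44.5] [0.8 1.8 3.2] 3.82
[-13.8  54.1  42.3] [0.7 1.3 4.2] 3.98
```

```bash
python3 -m crank '{"slide":[[0,0,0.001],[0,0,0.002]],"angular":[[0,0,0],[0,0,0]],"grip":[0,0]}' >/dev/null; python3 st.py
python3 -m crank '{"slide":[[0,0,0.001]],"angular":[[0,0,0]],"grip":[0]}' >/dev/null; python3 st.py
```

```text
[-13.9  54.   40.7] [ 2.5  3.  14. ] 4.15
[-13.9  54.   40.6] [ 3.8  4.6 19.5] 4.23
```

```bash
python3 -m crank '{"slide":[[0,0,0.001],[0,0,0.0015]],"angular":[[0,0,0],[0,0,0]],"grip":[0,0]}' >/dev/null; python3 st.py
```

```text
[-13.9  54.   40.5] [ 5.2  5.3 26.2] 4.4
```

```bash
python3 -m crank '{"slide":[[0,0,-0.0005],[0,0,-0.0005],[0,0,-0.0005],[0,0,-0.0005],[0,0,-0.0005],[0,0,-0.0005],[0,0,-0.0005],[0,0,-0.0005]],"angular":[[0,0,0],[0,0,0],[0,0,0],[0,0,0],[0,0,0],[0,0,0],[0,0,0],[0,0,0]],"grip":[0,0,0,0,0,0,0,0]}' >/dev/null; python3 st.py
python3 -m crank '{"slide":[[0,0,-0.006],[0,0,-0.015],[0,0,-0.03],[0,0,-0.03],[0,0,-0.03]],"angular":[[0,0,0],[0,0,0],[0,0,0],[0,0,0],[0,0,0]],"grip":[0,0,0,0,0]}' >/dev/null; python3 st.py
python3 - <<'E'
from h import *; from cell import r
go(r.get_state(),(-14,-2,56))
E
```

```text
[-13.9  54.   40.6] [ 3.4  4.9 19.7] 5.07
[-14.   53.7  68.5] [ 0.3 -0.4 -0. ] 5.48
slide [-0.      0.0557  0.0126] ang [0.02 0.01 0.01]
```

```bash
python3 -m crank '{"slide":[[0,0.02,0],[0,0.04,0],[0,0.056,0],[0,0.056,0],[0,0.056,0.006],[0,0.056,0.012],[0,0.056,0.014],[0,0.056,0.016]],"angular":[[0,0,0],[0,0,0],[0,0,0],[0,0,0],[0,0,0],[0,0,0],[0,0,0],[0,0,0]],"grip":[0,0,0,0,0,0,0,0]}' >/dev/null; python3 st.py
python3 -m crank '{"slide":[[0,0,0.001],[0,0,0.002],[0,0,0.003],[0,0,0.004]],"angular":[[0,0,0],[0,0,0],[0,0,0],[0,0,0]],"grip":[0,0,0,0]}' >/dev/null; python3 st.py
```

```text
[-13.6  -0.6  51.5] [-0.   1.   0.8] 6.15
[-13.9  -1.7  49.3] [1.3 2.2 5.9] 6.48
```

```bash
python3 -m crank '{"slide":[[0,0,0.001],[0,0,0.002]],"angular":[[0,0,0],[0,0,0]],"grip":[0,0]}' >/dev/null; python3 st.py
```

```text
[-13.9  -1.7  47.5] [1.3 3.  5.6] 6.65
```

```bash
python3 -m crank '{"slide":[[0,0,0.001],[0,0,0.002]],"angular":[[0,0,0],[0,0,0]],"grip":[0,0]}' >/dev/null; python3 st.py
```

```text
[-13.9  -1.7  45.5] [1.6 1.5 6.2] 6.82
```

```bash
python3 -m crank '{"slide":[[0,0,0.001],[0,0,0.002]],"angular":[[0,0,0],[0,0,0]],"grip":[0,0]}' >/dev/null; python3 st.py
```

```text
[-13.9  -1.8  44.1] [ 3.5  3.6 14.7] 6.98
```

```bash
python3 -m crank '{"slide":[[0,0,0.001],[0,0,0.001]],"angular":[[0,0,0],[0,0,0]],"grip":[0,0]}' >/dev/null; python3 st.py
```

```text
[-13.9  -1.7  44.1] [ 3.9  5.1 14.9] 7.15
```

```bash
python3 -m crank '{"slide":[[0,0,0.001],[0,0,0.0005],[0,0,0.0005],[0,0,0.0005],[0,0,0.0005],[0,0,0.0005],[0,0,0.0005],[0,0,0.0005]],"angular":[[0,0,0],[0,0,0],[0,0,0],[0,0,0],[0,0,0],[0,0,0],[0,0,0],[0,0,0]],"grip":[0,0,0,0,0,0,0,0]}' >/dev/null; python3 st.py
```

```text
[-13.9  -1.7  44.1] [ 4.   4.2 16.5] 7.82
```

```bash
python3 -m crank '{"slide":[[0,0,0.001],[0,0,0.001],[0,0,0.001],[0,0,0.001],[0,0,0.001],[0,0,0.001],[0,0,0.001]],"angular":[[0,0,0],[0,0,0],[0,0,0],[0,0,0],[0,0,0],[0,0,0],[0,0,0]],"grip":[0,0,0,0,0,0,0]}' >/dev/null; python3 st.py
```

```text
[-14.   -1.8  44. ] [ 4.6  6.2 21.8] 8.4
```

Home at 44.0, held at 22 N. On to the far module.

```bash
python3 -m crank '{"slide":[[0,0,-0.006],[0,0,-0.015],[0,0,-0.03],[0,0,-0.03],[0,0.02,-0.03],[0,0.04,-0.03],[0,0.055,-0.03],[0,0.055,-0.03],[0,0.055,-0.025],[0,0.055,-0.018],[0,0.055,-0.014],[0,0.055,-0.012]],"angular":[[0,0,0],[0,0,0],[0,0,0],[0,0,0],[0,0,0],[0,0,0],[0,0,0],[0,0,0],[0,0,0],[0,0,0],[0,0,0],[0,0,0]],"grip":[0,0,0,0,0,0,0,0,0,0,0,0]}' >/dev/null; python3 st.py
```

```text
[-13.7 -55.3  51.2] [0.5 2.6 5.1] 9.4
```

```bash
python3 -m crank '{"slide":[[0,0,0.001],[0,0,0.002],[0,0,0.003]],"angular":[[0,0,0],[0,0,0],[0,0,0]],"grip":[0,0,0]}' >/dev/null; python3 st.py
```

```text
[-13.9 -55.9  49.3] [1.1 4.3 5.2] 9.65
```

```bash
python3 -m crank '{"slide":[[0,0,0.001],[0,0,0.002]],"angular":[[0,0,0],[0,0,0]],"grip":[0,0]}' >/dev/null; python3 st.py
```

```text
[-14.  -56.6  47.1] [0.4 3.6 4.8] 9.82
```

```bash
python3 -m crank '{"slide":[[0,0,0.001],[0,0,0.002]],"angular":[[0,0,0],[0,0,0]],"grip":[0,0]}' >/dev/null; python3 st.py
```

```text
[-13.9 -56.6  44.9] [0.5 4.  5.3] 9.98
```

```bash
python3 -m crank '{"slide":[[0,0,0.001],[0,0,0.002]],"angular":[[0,0,0],[0,0,0]],"grip":[0,0]}' >/dev/null; python3 st.py
```

```text
[-14.  -56.7  44.1] [ 2.9  7.1 17. ] 10.15
```

```bash
python3 -m crank '{"slide":[[0,0,0.001],[0,0,0.001],[0,0,0.001]],"angular":[[0,0,0],[0,0,0],[0,0,0]],"grip":[0,0,0]}' >/dev/null; python3 st.py
```

```text
[-14.  -56.7  44.1] [ 2.   7.3 15.9] 10.4
```

```bash
python3 -m crank '{"slide":[[0,0,0],[0,0,0],[0,0,0],[0,0,0],[0,0,0],[0,0,0],[0,0,0]],"angular":[[0,0,0],[0,0,0],[0,0,0],[0,0,0],[0,0,0],[0,0,0],[0,0,0]],"grip":[0,0,0,0,0,0,0]}' >/dev/null; python3 st.py
```

```text
[-14.  -56.7  44.1] [ 1.6  6.9 15.9] 10.98
```

```bash
python3 -m crank '{"slide":[[0,0,0.001],[0,0,0.001],[0,0,0.001],[0,0,0.001],[0,0,0.001],[0,0,0.001],[0,0,0.001]],"angular":[[0,0,0],[0,0,0],[0,0,0],[0,0,0],[0,0,0],[0,0,0],[0,0,0]],"grip":[0,0,0,0,0,0,0]}' >/dev/null; python3 st.py
```

```text
[-14.1 -56.7  44. ] [ 3.8  8.1 19.6] 11.57
```

```bash
python3 -m crank '{"slide":[[0,0,-0.006],[0,0,-0.02],[0,0,-0.05],[0,0,-0.09],[0,0,-0.13],[0,0,-0.17],[0,0,-0.21],[0,0,-0.25],[0,0,-0.29],[0,0,-0.33],[0,0,-0.35],[0,0,-0.35]],"angular":[[0,0,0],[0,0,0],[0,0,0],[0,0,0],[0,0,0],[0,0,0],[0,0,0],[0,0,0],[0,0,0],[0,0,0],[0,0,0],[0,0,0]],"grip":[0,0,0,0,0,0,0,0,0,0,0,0]}' >/dev/null; python3 st.py
python3 - <<'E'
from h import *; from cell import r
s=r.get_state(); print(s["joint_pos"].round(2)); go(s,(150,0,350),tilt(55))
p,d=r.capture("side"); ci=r.camera_info("side"); np.savez("pics/side2.npz",p=p,d=d,**{k:np.array(ci[k]) for k in("mtx","R","t")})
p,W=cloud("pics/side2.npz"); T=(W-O)@F
m=(T[...,0]>40)&(T[...,0]<110)&(np.abs(T[...,1])<115)&(T[...,2]>90)&(T[...,2]<258)
q=T[m]
for a in range(90,260,20):
    s=q[(q[:,2]>a)&(q[:,2]<a+20)]; print(a,len(s),np.percentile(s[:,0],[3,50,97]).round(1) if len(s) else '')
for y in (54,-2,-57):
    k=(np.abs(T[...,1]-y)<15)&(np.abs(T[...,0]+5)<40)&(T[...,2]<60); print(y,np.nanmedian(T[k][:,2]))
E
```

```text
[-14.7 -58.7 394.9] [-0.3 -0.7  0.2] 12.57
[ 0.69  0.89 -0.09  0.67 -0.43  1.94  0.58]
slide [ 0.1651 -0.0587  0.0436] ang [  0.11 -10.94  -0.02]
90 81 [87.4 89.8 95. ]
110 86 [86.1 88.6 93.7]
130 97 [85.2 87.6 92.5]
150 105 [84.1 86.4 91.3]
170 83 [82.9 85.6 90.9]
190 79 [81.7 84.7 89.8]
210 86 [80.4 84.2 88.7]
230 444 [79.3 82.  86.9]
250 455 [79.5 83.7 86.9]
54 38.665747258098236
-2 42.06543064337033
-57 41.958865274441564
```

```bash
python3 -m crank '{"slide":[[0.02,-0.01,0],[0.04,-0.02,0],[0.06,-0.03,0],[0.08,-0.04,0],[0.10,-0.05,0],[0.12,-0.058,0],[0.14,-0.058,0.01],[0.155,-0.058,0.02],[0.165,-0.058,0.03],[0.165,-0.058,0.044],[0.165,-0.058,0.044],[0.165,-0.058,0.044]],"angular":[[0,-1.2,0],[0,-2.4,0],[0,-3.6,0],[0,-4.8,0],[0,-6,0],[0,-7.2,0],[0,-8.4,0],[0,-9.6,0],[0.1,-10.5,0],[0.1,-11,0],[0.1,-11,0],[0.1,-11,0]],"grip":[0,0,0,0,0,0,0,0,0,0,0,0]}' >/dev/null; python3 st.py
cat > wp.py <<'E'
from h import *; from cell import r
s=r.get_state(); print(tray(s),s["joint_pos"].round(2))
def lid(ph,rho=170,gap=0):
    a=np.radians(55)*ph/1.5
    d=8+gap+8*np.sin(ph-a)
    return (90-rho*np.cos(ph)+d*np.sin(ph),0,60+rho*np.sin(ph)+d*np.cos(ph)),tilt(np.degrees(a))
if __name__=="__main__":
    import sys
    for w in sys.argv[1:]:
        ph,g=map(float,w.split(",")); print(w,end=" "); go(s,*lid(ph,gap=g))
E
python3 wp.py 1.5,40 1.5,10
```

```text
[152.3   1.5 344. ] [-1.  -0.2 -0.1] 13.62
(array([152.3,   1.5, 344. ]), array([-1. , -0.2, -0.1]), 13.62) [-0.06  0.32  0.06  1.46  0.34  1.37 -0.01]
1.5,40 slide [0.0777 0.0029 0.0819] ang [-0.09 -0.02  0.12]
1.5,10 slide [0.0623 0.003  0.1076] ang [-0.09 -0.02  0.12]
```

```bash
python3 -m crank '{"slide":[[0.03,0.002,0.02],[0.06,0.003,0.04],[0.078,0.003,0.06],[0.078,0.003,0.082],[0.07,0.003,0.095],[0.062,0.003,0.107],[0.062,0.003,0.107],[0.062,0.003,0.107]],"angular":[[0,0,0],[0,0,0],[0,0,0],[0,0,0],[0,0,0],[0,0,0],[0,0,0],[0,0,0]],"grip":[0,0,0,0,0,0,0,0]}' >/dev/null
python3 wp.py 1.5,0 1.4,0 1.3,0 1.2,0 1.1,0 1.0,0
```

```text
(array([ 97.3,  -0.3, 235.9]), array([ 0.5, -0.4,  0.6]), 14.28) [-0.09  0.39  0.05  1.68  0.37  1.11 -0.16]
1.5,0 slide [ 0.0003 -0.0002  0.0091] ang [-0.1 -0.  -0. ]
1.4,0 slide [-0.0089 -0.0001  0.0238] ang [-0.1   0.73 -0.  ]
1.3,0 slide [-0.0165  0.0001  0.0393] ang [-0.1   1.46 -0.01]
1.2,0 slide [-0.0225  0.0002  0.0555] ang [-0.1   2.2  -0.01]
1.1,0 slide [-0.0269  0.0004  0.0722] ang [-0.1   2.93 -0.01]
1.0,0 slide [-0.0296  0.0005  0.0893] ang [-0.1   3.66 -0.02]
```

```bash
python3 -m crank '{"slide":[[0,0,0.005],[0,0,0.009],[-0.0045,0,0.0165],[-0.009,0,0.024],[-0.0127,0,0.0315],[-0.0165,0,0.0393],[-0.0195,0,0.0475],[-0.0225,0,0.0555],[-0.0225,0,0.0555]],"angular":[[0,0,0],[0,0,0],[0,0.36,0],[0,0.73,0],[0,1.1,0],[0,1.46,0],[0,1.8,0],[0,2.2,0],[0,2.2,0]],"grip":[0,0,0,0,0,0,0,0,0]}' >/dev/null
python3 wp.py 1.2,0 1.1,0 1.0,0 0.9,0 0.8,0 0.7,0 0.6,0
```

```text
(array([ 39.8,  -0.6, 220.8]), array([-0.1, -1. ,  0.7]), 15.03) [0.14 0.44 0.   1.67 0.18 1.01 0.1 ]
1.2,0 slide [-0.0018 -0.0006 -0.0007] ang [-0.08 -0.03  0.01]
1.1,0 slide [-0.0094 -0.0005  0.0149] ang [-0.08  0.7   0.  ]
1.0,0 slide [-0.0153 -0.0004  0.0311] ang [-0.08  1.43 -0.  ]
0.9,0 slide [-0.0195 -0.0003  0.0479] ang [-0.08  2.17 -0.  ]
0.8,0 slide [-0.022  -0.0002  0.065 ] ang [-0.08  2.9  -0.01]
0.7,0 slide [-0.0227 -0.      0.0823] ang [-0.08  3.63 -0.01]
0.6,0 slide [-0.0217  0.0001  0.0996] ang [-0.08  4.37 -0.01]
```

```bash
python3 - <<'E'
from h import *; from cell import r
p,d=r.capture("side"); cv2.imwrite("pics/s3.png",cv2.cvtColor(p,cv2.COLOR_RGB2BGR))
E
```

```text
(no output)
```

View pics/s3.png

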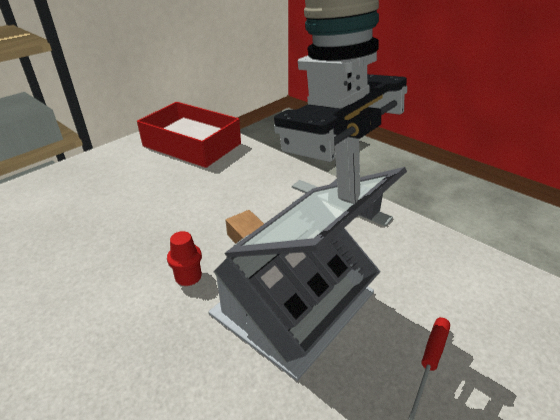

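The lid has swung partway, its free edge running from (320,245) to (403,172), with the fingertips resting on its outer face at (348,200). I continue along the arc.

```bash
python3 -m crank '{"slide":[[-0.005,0,0.007],[-0.0094,0,0.015],[-0.0125,0,0.023],[-0.0153,0,0.031],[-0.0175,0,0.0395],[-0.0195,0,0.048],[-0.021,0,0.0565],[-0.022,0,0.065],[-0.0225,0,0.0735],[-0.0227,0,0.0823],[-0.022,0,0.091],[-0.0217,0,0.0996]],"angular":[[0,0.35,0],[0,0.7,0],[0,1.05,0],[0,1.43,0],[0,1.8,0],[0,2.17,0],[0,2.55,0],[0,2.9,0],[0,3.25,0],[0,3.63,0],[0,4,0],[0,4.37,0]],"grip":[0,0,0,0,0,0,0,0,0,0,0,0]}' >/dev/null
python3 wp.py 0.6,0 0.5,0 0.4,0 0.3,0 0.2,0 0.1,0 0.05,0 0.0,0
```

```text
(array([-43.4,  -0.6, 164.8]), array([0. , 0.2, 0.5]), 16.08) [ 0.52  0.64 -0.16  1.6  -0.13  1.01  0.51]
0.6,0 slide [-0.001  -0.0006  0.0013] ang [-0.08  0.03  0.01]
0.5,0 slide [-0.0047 -0.0005  0.0182] ang [-0.08  0.76  0.01]
0.4,0 slide [-0.0067 -0.0003  0.0354] ang [-0.08  1.49  0.01]
0.3,0 slide [-0.007  -0.0002  0.0527] ang [-0.08  2.23  0.01]
0.2,0 slide [-0.0055 -0.0001  0.0699] ang [-0.08  2.96  0.  ]
0.1,0 slide [-0.0023  0.      0.0869] ang [-0.08  3.69  0.  ]
0.05,0 slide [-0.0001  0.0001  0.0952] ang [-0.08  4.06 -0.  ]
0.0,0 slide [2.600e-03 1.000e-04 1.035e-01] ang [-0.08  4.43 -0.  ]
```

```bash
python3 -m crank '{"slide":[[-0.003,0,0.009],[-0.0047,0,0.018],[-0.006,0,0.027],[-0.0067,0,0.0354],[-0.007,0,0.044],[-0.007,0,0.0527],[-0.006,0,0.061],[-0.0055,0,0.07],[-0.004,0,0.0785],[-0.0023,0,0.087],[-0.0015,0,0.091],[-0.0015,0,0.091]],"angular":[[0,0.38,0],[0,0.76,0],[0,1.12,0],[0,1.49,0],[0,1.86,0],[0,2.23,0],[0,2.6,0],[0,2.96,0],[0,3.3,0],[0,3.69,0],[0,3.85,0],[0,3.85,0]],"grip":[0,0,0,0,0,0,0,0,0,0,0,0]}' >/dev/null
python3 wp.py 0.05,0 0.0,0
```

```text
(array([-80.8,   2.2,  79.4]), array([-0.4,  0.2, -0.2]), 17.08) [ 0.71  0.9  -0.28  1.53 -0.28  1.07  0.72]
0.05,0 slide [0.0016 0.0022 0.0026] ang [-0.11  0.18 -0.06]
0.0,0 slide [0.0014 0.0023 0.0113] ang [-0.11  0.55 -0.06]
```

```bash
python3 -m crank '{"slide":[[0.001,0.001,0.002],[0.0015,0.002,0.004],[0.0015,0.002,0.006],[0.0015,0.002,0.008],[0.0015,0.002,0.008]],"angular":[[0,0.1,0],[0,0.2,0],[0,0.3,0],[0,0.5,0],[0,0.5,0]],"grip":[0,0,0,0,0]}' >/dev/null; python3 st.py
```

```text
[-79.   -0.9  72.7] [ 0.3  0.8 -0.9] 17.5
```

```bash
python3 -m crank '{"slide":[[0,0,0.001],[0,0,0.002]],"angular":[[0,0,0],[0,0,0]],"grip":[0,0]}' >/dev/null; python3 st.py
```

```text
[-78.9  -1.   71.1] [0.4 0.6 0.7] 17.67
```

```bash
python3 -m crank '{"slide":[[0,0,0.001],[0,0,0.002]],"angular":[[0,0,0],[0,0,0]],"grip":[0,0]}' >/dev/null; python3 st.py
```

```text
[-78.9  -1.1  70.2] [ 1.4  2.2 11.4] 17.83
```

```bash
python3 -m crank '{"slide":[[0,0,0.001],[0,0,0.002],[0,0,0.002]],"angular":[[0,0,0],[0,0,0],[0,0,0]],"grip":[0,0,0]}' >/dev/null; python3 st.py
```

```text
[-79.   -1.1  70.1] [ 2.5  4.2 14.9] 18.08
```

```bash
python3 -m crank '{"slide":[[0,0,0.0005],[0,0,0.0005],[0,0,0.0005],[0,0,0.0005],[0,0,0.0005],[0,0,0.0005],[0,0,0.0005]],"angular":[[0,0,0],[0,0,0],[0,0,0],[0,0,0],[0,0,0],[0,0,0],[0,0,0]],"grip":[0,0,0,0,0,0,0]}' >/dev/null; python3 st.py
```

```text
[-79.   -1.2  70. ] [ 2.9  3.9 17.5] 18.67
```

```bash
python3 -m crank '{"slide":[[0,0,0.001],[0,0,0.0015],[0,0,0.0015],[0,0,0.0015],[0,0,0.0015],[0,0,0.0015],[0,0,0.0015],[0,0,0.0015]],"angular":[[0,0,0],[0,0,0],[0,0,0],[0,0,0],[0,0,0],[0,0,0],[0,0,0],[0,0,0]],"grip":[0,0,0,0,0,0,0,0]}' >/dev/null; python3 st.py
python3 -m crank '{"slide":[[0,0,-0.01],[0,0,-0.03],[0,0,-0.07],[0,0,-0.11],[0,0,-0.15],[0,0,-0.19],[0,0,-0.23],[0,0,-0.25],[0,0,-0.25],[0,0,-0.25]],"angular":[[0,0,0],[0,0,0],[0,0,0],[0,0,0],[0,0,0],[0,0,0],[0,0,0],[0,0,0],[0,0,0],[0,0,0]],"grip":[0,0,0,0,0,0,0,0,0,0]}' >/dev/null; python3 st.py
python3 - <<'E'
from h import *; from cell import r
p,d=r.capture("wrist"); ci=r.camera_info("wrist"); np.savez("pics/w2.npz",p=p,d=d,**{k:np.array(ci[k]) for k in("mtx","R","t")})
cv2.imwrite("pics/w2.png",cv2.cvtColor(p,cv2.COLOR_RGB2BGR)); p,W=cloud("pics/w2.npz"); T=(W-O)@F
for x in range(-100,90,20):
    k=(np.abs(T[...,0]-x)<10)&(np.abs(np.abs(T[...,1])-101)<4)&(T[...,2]>50)&(T[...,2]<90); print(x,k.sum(),np.median(T[k][:,2]).round(1))
E
```

```text
[-79.1  -1.2  69.8] [ 5.2  6.1 24. ] 19.33
[-76.8  -3.1 315.1] [-0.1 -1.2 -0.4] 20.17
-100 78 68.6
-80 176 68.7
-60 181 68.8
-40 183 69.0
-20 195 68.9
0 198 68.8
20 208 69.2
40 215 69.2
60 218 69.1
80 228 69.3
```

View pics/w2.png

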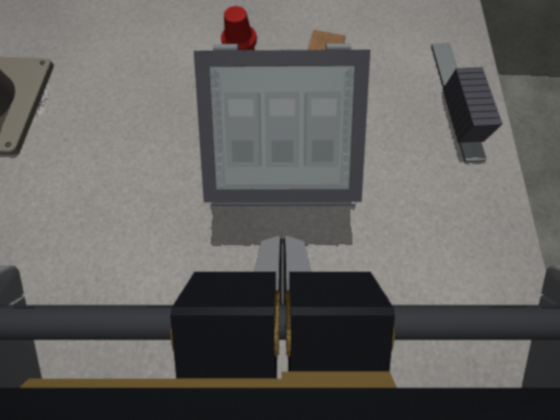

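The view shows the lid shut and flush over the box at (195–370, 50–202). Its outer face is a uniform 69 mm above the floor, against 68 expected. The plug is still in place at (237,28) and the carton at (326,40).

```bash
python3 -c "
from cell import r; print(r.hand_in())"
```

```text
the job is handed in; nothing more can be done
None
```

The job is handed in: all three modules are pressed home from nearest to farthest at 20–26 N, the lid is shut flush and was pressed at 24 N, nothing lying around was touched, and the arm took about 20 s.

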